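# Draw down a gearbox cover in two passes, cross-wise

## Task

Two wing nuts facing each other across the printed gearbox are still loose, with their wings crosswise to the printed ribs on the cover. Take the forked wing-nut wrench and tighten them clockwise in turns: first bring each one about half-way, then go round again and bring each one fully home, its wings in line with the rib as on the two tight nuts. Turn the nuts with the wrench only, and at the end stand it upright on the bare table top.

Things in the scene. Friction and masses are not known exactly. Their poses are not given: they have to be found in the camera images.
- gearbox: Grey toothed drum 178 mm across with orange cover, 45 mm high, fixed; boss and shaft stub (44 mm across, 20 high) on its middle. Four wing nuts on the cover, 58 mm from the centre, a quarter turn apart, each on a 1 mm rib running outward. The pair on the gearbox's x axis is loose; the pair on y is tight, cannot turn and shows how tight looks: wings along the rib. Origin: centre of underside, z up.
- nut_a: Loose steel wing nut at +58 mm on the gearbox's x. Hub 10 mm across; wings 36 mm tip to tip, 5 thick, 7 to 19 mm above the cover. Origin on its axis at cover level (45 mm over the table), x along the wings. Starts crosswise to its rib or up to 11 degrees clockwise of that; tight is 90 degrees clockwise (from above) of crosswise; a firm stop is 10 degrees further.
- nut_b: The other loose wing nut, just like nut_a, opposite it at -58 mm on the gearbox's x axis. Both turn about z at constant height, stiffly (0.08 N m), and stay where they are left. About half-way means wings 25 to 65 degrees off the rib.
- wrench: Grey plastic, 100 g, 100 mm tall, upright on its fork: two prongs 40 mm long (x), 8 thick, 22 deep; the slot between, along x, is 16 mm wide, so a nut lags 18 degrees behind the wrench. Crown 40 x 32 mm at 22 to 32 mm height, stem 16 mm thick, straight grip bar 70 (x) by 16 mm (y) at 74 to 100 mm. Origin: centre of the foot's lower end. Not the 66 mm driver with round foot and knob.
Not all that is in view belongs to the job. Leave any pink look-alike of the wrench alone. There is more than one size of the gearbox; the job needs the larger.

How it is judged:
On the way:
1. first pass: both loose nuts have been turned about half-way (wings 24 to 67 degrees off their rib) and neither is further (angle between the x axis of nut_a and the x axis of gearbox, either way round between 0.42 and 1.17 rad and angle between the x axis of nut_b and the x axis of gearbox, either way round between 0.42 and 1.17 rad), for 0.2 s.
At the end, for the whole second after the job is handed in: Both loose nuts have their wings within 17 degrees of their rib's line, and the wrench stands at rest on the bare table top, upright within 10 degrees (angle between the x axis of each of nut_a, nut_b and the x axis of gearbox, either way round below 0.3 rad and angle between wrench's own z axis and vertical below 0.17 rad and height (world z) of wrench below 0.006 m and linear speed of wrench below 0.02 m/s); the robot touches nothing.
It fails at once if a loose nut is pushed by the fingers or by anything other than the wrench ((contact force between nut_a and anything else above 2 N and contact force between nut_a and wrench below 0.5 N) or (contact force between nut_b and anything else above 2 N and contact force between nut_b and wrench below 0.5 N)).
It also fails if it takes over 67 s, if anything falls off the work surface, if the arm or the gripper's body presses on something with over 40 N, if the wrist force passes 120 N, or if a joint passes its speed limit or range.

## Robot

A 6-joint arm with a two-finger parallel gripper is mounted at the origin on the work surface. World frame = base frame: x ahead of the robot, y to its left, z up, the work surface at z = 0. Lengths are in m, angles in rad, forces in N, time in s.
With the tool pointing down it reaches from about 0.35 to 0.725 m from the base axis. Payload 6 kg.
Tool frame: the origin (TCP) lies between the finger pads; the fingertips stand ctrl.nose_length ahead of it and the grasp point (between the pads) lies 3 mm ahead of it (ctrl.nose_length is the distance from the TCP to the fingertips, in m); z points along the fingers, y is the line along which they close (so a half turn about z gives the same grasp; the last joint's range is limited). The gripper opens to 85 mm and grips with 20 to 120 N. Pads are 22 mm wide; open, the fingers measure 114 mm over their backs; the gripper's body (76 mm by 85 mm) begins 54 mm behind the grasp point. The pads swing forward as they close: fully open they stand 13 mm farther back than shut.
Start: joints at [-0.774, 0.04, 0.085, 0, -1.615, -0.334], TCP at [0.268, -0.537, 0.253] pointing down, gripper open.
Joint ranges: [-2.56, 2.56], [-1.29, 2.01], [-1.08, 1.49], [-3.29, 1.98], [-2.81, -0.18], [-2.99, 2.99]. Speed limits (rad/s): [2.57, 2.57, 3.01, 3.14, 3.14, 3.14].

## Interface

Orientations are given as a unit quaternion [w, x, y, z].
In Python, from rig import ctrl gives the robot as it stands.
- The arm moves only by the shell command python3 -m handwheel 'ROWS'. ROWS is JSON, a list of rows, each an object with "grip": the opening, from 0 (shut) to 1 (fully open); "offset": the shift along the tool's x, y, z in mm, a list of three; "angular": the turn, a rotation vector about the tool's x, y, z in degrees, a list of three. In form: [{"grip": grip, "offset": [dx, dy, dz], "angular": [ax, ay, az]}, ...]. A call has exactly 8 rows; each row is the pose to reach, as a shift and turn from the pose commanded when the call began, along the tool's axes at that moment; what a row does not reach only later rows make up. A row lasts 1/12 s, in which the tool goes at most 41.7 mm and 7.16 degrees, less where a joint would pass 70% of its speed; a pose out of reach is approached as far as the arm can. A call with a gripper value outside its range is refused whole. The fingers move at their own pace and stop on an object; the grip force is fixed at half the most. Time passes only in rows, so rows that repeat a pose let the fingers close, or fill a call up. It gives the time, the measured TCP pose, the force, the opening and the grip force at its end, in the units of the state.
- ctrl.sense(): the state, without advancing time (a new reading comes with each control period).
- ctrl.get_image(name): name is "scene" or "top" or "wrist"; returns a dict with "image" (384x512x3 uint8, red, green, blue), "K" (3x3 intrinsics, pixels), "dist" ([k1, k2, p1, p2, k3] as OpenCV has them; the pictures are not rectified), "R" (3x3) and "t" (3): a world point X has camera coordinates R X + t. Camera axes: x right, y down, z forward; pixel columns grow to the right and rows downward; lengths in m; the calibration is good to about 2 mm. A picture is of the moment at which its call begins. There is no depth.
- ctrl.job_done(): hands the job in; it is judged then, once.
The state is a dict: "time_s": time; "qpos": joint angles; "joint_vel": joint speeds; "joint_efforts": joint torques, N m; "tcp_pos": TCP position; "tcp_rot": TCP orientation; "contact_force": force on the tool from outside, world axes, zero at the start; "torque": the same for the moment, N m; "finger_gap": opening from 0.0 (shut) to 1.0 (fully open); "grip_force": force on a finger pad.
Only numpy, scipy, OpenCV 4.12 (cv2) and the standard library are available. Lean on these libraries where they do the work, as an engineer would, in place of code of your own. Each camera call takes 0.05 s, during which the arm holds its last target. There are 200 camera calls.

## Working session

There is one attempt and no reset: what is moved stays moved. The work goes in short steps, Python scripts to look and compute and a shell command to move; the robot and the scene stay as the last step left them, time stands still between calls to the robot, and variables do not carry over. Pictures are saved under pics/ and viewed, at most 10 in all, crops included, and the job is handed in when it is done.

```bash
mkdir -p pics; ls; python3 - <<'E'
from rig import ctrl
import cv2,numpy as np
s=ctrl.sense();print(s['time_s'],s['tcp_pos'],s['tcp_rot'],ctrl.nose_length)
for n in("top","scene"):
    d=ctrl.get_image(n);cv2.imwrite(f'pics/{n}0.png',d['image'][:,:,::-1]);print(n,d['K'].tolist(),d['dist'],d['R'].tolist(),d['t'])
E
```

```text
pics
0.0 [ 0.26781189 -0.53658614  0.2522655 ] [-2.58617427e-04 -2.29350631e-01  9.73343465e-01  8.48609048e-04] 0.022
top [[494.46003867303824, 0.0, 245.78251470142803], [0.0, 494.46003867303824, 187.43650410905008], [0.0, 0.0, 1.0]] [-0.08228467  0.          0.          0.          0.        ] [[-0.021422846989243974, -0.9997014068762652, 0.011754093605708085], [-0.9973078747163566, 0.020543921074829396, -0.07039140810933599], [0.07012891454756269, -0.013230434478409592, -0.9974501947204648]] [0.02518067 0.50416043 1.16124456]
scene [[483.5222116961672, 0.0, 256.4260446590235], [0.0, 483.5222116961672, 192.211369111568], [0.0, 0.0, 1.0]] [-0.09468138  0.          0.          0.          0.        ] [[0.1473636271220425, 0.9889643957389161, 0.015276955265885737], [0.7453511828966531, -0.10088353065261955, -0.6589947855617843], [-0.6501811867133619, 0.10849855853338422, -0.7519923452005229]] [-0.09446299 -0.31323115  1.67797221]
```

View pics/top0.png

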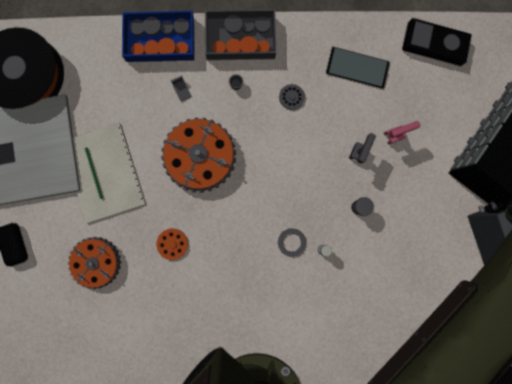

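View pics/scene0.png

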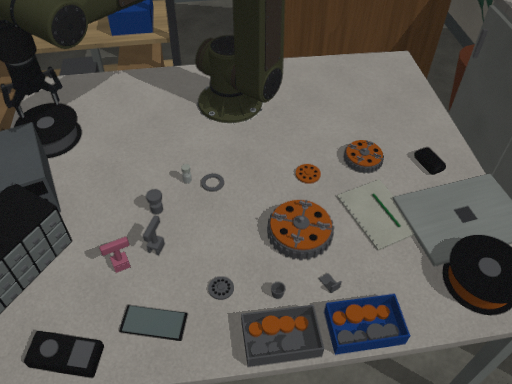

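Candidates in the top view: grey tool at (363,148), the pink look-alike at (402,130) and the round-knobbed driver at (363,206). For gearboxes, there is the large one at (199,154) and a small one at (95,262). I choose the grey bar tool and the large gearbox, and check both in one enlarged crop.

```bash
python3 - <<'E'
import cv2,numpy as np
a=cv2.imread('pics/top0.png')
c=lambda x,y,w,h,k:cv2.resize(a[y:y+h,x:x+w],None,fx=k,fy=k,interpolation=cv2.INTER_CUBIC)
# left: gearbox x154-244,y110-200 *4.4 ; right: wrench 335-425? 
L=c(155,110,90,90,4.4);R=c(335,110,90,90,4.4)
cv2.imwrite('pics/crop1.png',np.hstack([L,R]))
E
```

```text
(no output)
```

View pics/crop1.png

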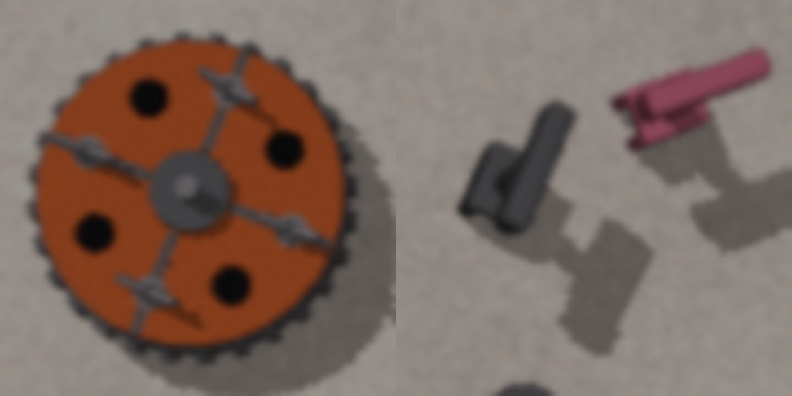

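```bash
cat > h.py <<'E'
from rig import ctrl
import cv2,numpy as np
def ray(d,px,z):
    u=cv2.undistortPoints(np.array([[px]],float),d['K'],d['dist'])[0,0]
    R=np.array(d['R']);t=np.array(d['t']);c=-R.T@t;v=R.T@np.array([*u,1.]);return (c+v*(z-c[2])/v[2])
def proj(d,P):
    return cv2.projectPoints(np.array(P,float).reshape(-1,3),cv2.Rodrigues(np.array(d['R']))[0],np.array(d['t']),d['K'],d['dist'])[0][:,0]
def ang(v):return np.degrees(np.arctan2(v[1],v[0]))
E
python3 - <<'E'
from h import *
d=ctrl.get_image("top")
g=lambda x,y,z:ray(d,(155+x/4.4-.4,110+y/4.4-.4),z)
w=lambda x,y,z:ray(d,(335+(x-396)/4.4-.4,110+y/4.4-.4),z)
n1=g(231,90,.06);n2=g(153,292,.06);t1=g(92,152,.06);t2=g(293,230,.06)
print(n1,n2,t1,t2,'c',(n1+n2)/2,(t1+t2)/2,'d',np.linalg.norm(n1-n2),np.linalg.norm(t1-t2))
print('rib',ang(g(247,50,.046)-g(138,332,.046)),ang(n1-n2),ang(t1-t2))
print('wings',ang(g(200,70,.062)-g(255,105,.062)),ang(g(120,280,.062)-g(180,300,.062)))
a=w(560,108,.1);b=w(512,222,.1);print('bar',a,b,(a+b)/2,np.linalg.norm(a-b),ang(a-b))
s=ctrl.sense();import scipy.spatial.transform as T
print(T.Rotation.from_quat(np.roll(s['tcp_rot'],-1)).as_matrix().round(3), ang(T.Rotation.from_quat(np.roll(s['tcp_rot'],-1)).as_matrix()[:,0]))
E
```

```text
[0.63680429 0.10197176 0.06      ] [0.5307363  0.14438393 0.06      ] [0.60534762 0.17558019 0.06      ] [0.56185613 0.07058487 0.06      ] c [0.58377029 0.12317784 0.06      ] [0.58360188 0.12308253 0.06      ] d 0.11423314172352374 0.11364650335381297
rib -21.814363927362088 -21.794411791145347 67.49953246314395
wings 56.11263600537855 70.36248040440891
bar [ 0.61339519 -0.27125556  0.1       ] [ 0.5550141  -0.24392463  0.1       ] [ 0.58420464 -0.2575901   0.1       ] 0.06446186720372962 -25.086497578968743
[[-0.895 -0.446 -0.001]
 [-0.446  0.895  0.001]
 [ 0.     0.001 -1.   ]] -153.48134420009683
```

The large gearbox checks out: 114 mm nut spacing, centre (0.584, 0.123), ribs at -22° and 68°, with the loose pair on the -22° axis. The wrench bar is at (0.584, -0.258) with yaw about -25°. I move above it.

```bash
python3 -m handwheel '[{"grip":0.6,"offset":[-20,5,0],"angular":[0,0,0]},{"grip":0.6,"offset":[-58,15,0],"angular":[0,0,0]},{"grip":0.6,"offset":[-97,26,0],"angular":[0,0,0]},{"grip":0.6,"offset":[-136,36,0],"angular":[0,0,0]},{"grip":0.6,"offset":[-175,47,0],"angular":[0,0,0]},{"grip":0.6,"offset":[-214,57,0],"angular":[0,0,0]},{"grip":0.6,"offset":[-253,68,0],"angular":[0,0,0]},{"grip":0.6,"offset":[-290,78,0],"angular":[0,0,0]}]'
python3 -m handwheel '[{"grip":0.6,"offset":[-25,7,0],"angular":[0,0,6]},{"grip":0.6,"offset":[-50,14,5],"angular":[0,0,13]},{"grip":0.6,"offset":[-75,20,15],"angular":[0,0,20]},{"grip":0.6,"offset":[-100,26,25],"angular":[0,0,27]},{"grip":0.6,"offset":[-117,31,35],"angular":[0,0,34]},{"grip":0.6,"offset":[-117,31,45],"angular":[0,0,41]},{"grip":0.6,"offset":[-117,31,50],"angular":[0,0,47]},{"grip":0.6,"offset":[-117,31,52],"angular":[0,0,51.5]}]'
python3 - <<'E'
from h import *
s=ctrl.sense();print(s['time_s'],s['tcp_pos'],s['tcp_rot'],s['qpos'])
d=ctrl.get_image("wrist");im=cv2.resize(d['image'],None,fx=1.5,fy=1.5)[:,:,::-1];cv2.imwrite('pics/w1.png',im)
E
```

```text
time_s: 0.82
tcp_pos: [0.4938, -0.3357, 0.2531]
tcp_rot: [-0.0, -0.23, 0.973, 0.0]
contact_force: [0.8, -0.5, -0.0]
finger_gap: 0.598
grip_force: 0.0
time_s: 1.48
tcp_pos: [0.5832, -0.2569, 0.1991]
tcp_rot: [-0.002, 0.219, 0.976, 0.0]
contact_force: [0.3, 0.0, 0.4]
finger_gap: 0.594
grip_force: 0.0
1.4833 [ 0.58316062 -0.25690519  0.19906199] [-1.64428631e-03  2.18532191e-01  9.75828344e-01  1.43293192e-04] [-1.01850466e-01  1.41806793e-01  9.50116751e-02 -6.73869881e-04
 -1.52723288e+00 -1.90953614e+00]
```

View pics/w1.png

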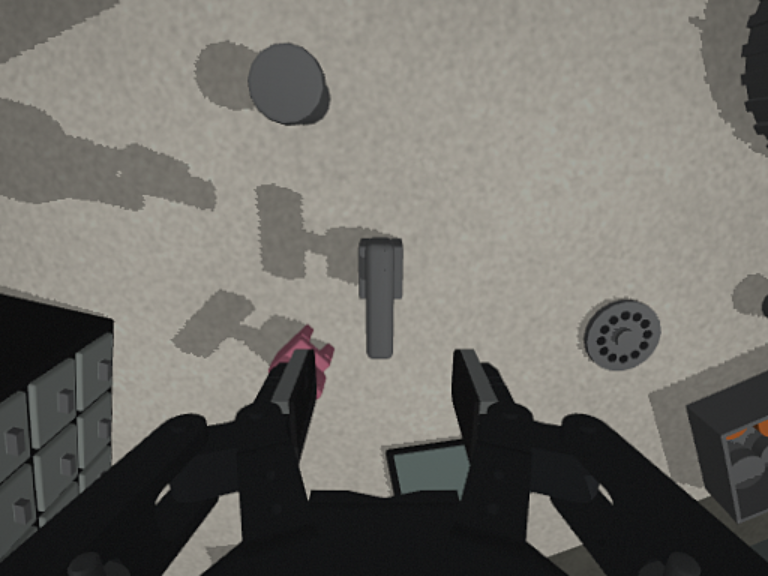

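The grey wrench's bar spans (380,240) to (380,357) in the enlarged wrist view, with the pink look-alike at (305,360) by the left finger. I measure the bar. I'll also make a half turn so the last joint has room at the gearbox.

```bash
python3 - <<'E'
from h import *
d=ctrl.get_image("wrist")
f=lambda x,y,z:ray(d,(x/1.5-.2,y/1.5-.2),z)
a=f(380,241,.1);b=f(379.5,357,.1);print(a,b,(a+b)/2,np.linalg.norm(a-b),ang(a-b))
print('w',np.linalg.norm(f(366,340,.1)-f(393,340,.1)))
a=f(359,268,.032);b=f(403,268,.032);print('crown',a,b,np.linalg.norm(a-b),ang(a-b))
a=f(380,250,.1);b=f(380,350,.1);print(ang(a-b))
E
for i in 1 2 3; do python3 -m handwheel '[{"grip":0.6,"offset":[0,0,0],"angular":[0,0,-7]},{"grip":0.6,"offset":[0,0,0],"angular":[0,0,-14]},{"grip":0.6,"offset":[0,0,0],"angular":[0,0,-21]},{"grip":0.6,"offset":[0,0,0],"angular":[0,0,-28]},{"grip":0.6,"offset":[0,0,0],"angular":[0,0,-35]},{"grip":0.6,"offset":[0,0,0],"angular":[0,0,-42]},{"grip":0.6,"offset":[0,0,0],"angular":[0,0,-49]},{"grip":0.6,"offset":[0,0,0],"angular":[0,0,-56]}]' | grep -E "time|tcp"; done
python3 -c "
from h import *;s=ctrl.sense();print(s['tcp_pos'],s['tcp_rot'],s['qpos'])"
```

```text
[ 0.55196464 -0.24457964  0.1       ] [ 0.61391918 -0.27456728  0.1       ] [ 0.58294191 -0.25957346  0.1       ] 0.06883039760210415 154.17179183150654
w 0.01560163643852854
crown [ 0.57492241 -0.27293281  0.032     ] [ 0.58843095 -0.24450681  0.032     ] 0.03147250094431532 -115.41789679329061
154.41561286163304
time_s: 2.25
tcp_pos: [0.5834, -0.2577, 0.2015]
tcp_rot: [0.0, -0.272, 0.962, 0.0]
time_s: 2.92
tcp_pos: [0.5834, -0.2577, 0.2015]
tcp_rot: [0.0, -0.692, 0.722, -0.0]
time_s: 3.58
tcp_pos: [0.5834, -0.2577, 0.2015]
tcp_rot: [-0.0, 0.95, -0.313, 0.0]
[ 0.58337692 -0.25772619  0.20152472] [-7.73174752e-05  9.49778329e-01 -3.12923491e-01  9.42156357e-05] [-1.02859323e-01  1.39965469e-01  9.72560420e-02 -1.10886453e-04
 -1.52786977e+00  1.03712128e+00]
```

Bar centre (0.583, -0.2596), length 69 and width 15.6 mm, yaw -25.7° — all as they should be. Descend and grip.

```bash
python3 -m handwheel '[{"grip":0.6,"offset":[1,2,0],"angular":[0,0,-6]},{"grip":0.6,"offset":[1,2,10],"angular":[0,0,-10.8]},{"grip":0.6,"offset":[1,2,35],"angular":[0,0,-10.8]},{"grip":0.6,"offset":[1,2,62],"angular":[0,0,-10.8]},{"grip":0.6,"offset":[1,2,86],"angular":[0,0,-10.8]},{"grip":0.6,"offset":[1,2,102],"angular":[0,0,-10.8]},{"grip":0.6,"offset":[1,2,109],"angular":[0,0,-10.8]},{"grip":0.6,"offset":[1,2,111.5],"angular":[0,0,-10.8]}]'
python3 -m handwheel '[{"grip":0.6,"offset":[0,0,0],"angular":[0,0,0]},{"grip":0.1,"offset":[0,0,0],"angular":[0,0,0]},{"grip":0.1,"offset":[0,0,0],"angular":[0,0,0]},{"grip":0.1,"offset":[0,0,0],"angular":[0,0,0]},{"grip":0.1,"offset":[0,0,0],"angular":[0,0,0]},{"grip":0.1,"offset":[0,0,0],"angular":[0,0,0]},{"grip":0.1,"offset":[0,0,0],"angular":[0,0,0]},{"grip":0.1,"offset":[0,0,0],"angular":[0,0,0]}]'
```

```text
time_s: 4.25
tcp_pos: [0.5823, -0.2598, 0.0884]
tcp_rot: [0.0, 0.974, -0.226, -0.001]
contact_force: [0.4, -0.2, 0.7]
finger_gap: 0.596
grip_force: 0.0
time_s: 4.92
tcp_pos: [0.5837, -0.26, 0.0914]
tcp_rot: [0.0, 0.974, -0.226, 0.001]
contact_force: [0.2, 1.5, 6.8]
finger_gap: 0.171
grip_force: 59.1
```

```bash
python3 -m handwheel '[{"grip":0.1,"offset":[0,0,-10],"angular":[0,0,0]},{"grip":0.1,"offset":[0,0,-35],"angular":[0,0,0]},{"grip":0.1,"offset":[0,0,-65],"angular":[0,0,0]},{"grip":0.1,"offset":[-3,-9,-90],"angular":[0,0,0]},{"grip":0.1,"offset":[-10,-31,-102],"angular":[0,0,0]},{"grip":0.1,"offset":[-20,-63,-105],"angular":[0,0,0]},{"grip":0.1,"offset":[-31,-98,-105],"angular":[0,0,0]},{"grip":0.1,"offset":[-42,-133,-105],"angular":[0,0,0]}]'
python3 -m handwheel '[{"grip":0.1,"offset":[-11,-35,0],"angular":[0,0,-6]},{"grip":0.1,"offset":[-22,-70,0],"angular":[0,0,-13]},{"grip":0.1,"offset":[-33,-105,0],"angular":[0,0,-20]},{"grip":0.1,"offset":[-44,-140,0],"angular":[0,0,-27]},{"grip":0.1,"offset":[-55,-172,0],"angular":[0,0,-34]},{"grip":0.1,"offset":[-62,-195,0],"angular":[0,0,-41]},{"grip":0.1,"offset":[-66,-208,0],"angular":[0,0,-48]},{"grip":0.1,"offset":[-68,-215,0],"angular":[0,0,-54]}]'
python3 -m handwheel '[{"grip":0.1,"offset":[0,0,0],"angular":[0,0,-6]},{"grip":0.1,"offset":[0,0,0],"angular":[0,0,-13]},{"grip":0.1,"offset":[0,0,0],"angular":[0,0,-20]},{"grip":0.1,"offset":[0,0,0],"angular":[0,0,-27]},{"grip":0.1,"offset":[0,0,0],"angular":[0,0,-32]},{"grip":0.1,"offset":[0,0,0],"angular":[0,0,-34]},{"grip":0.1,"offset":[0,0,0],"angular":[0,0,-34]},{"grip":0.1,"offset":[0,0,0],"angular":[0,0,-34]}]'
python3 - <<'E'
from h import *
s=ctrl.sense();print(s['time_s'],s['tcp_pos'],s['tcp_rot'],s['qpos'],2*np.degrees(np.arctan2(s['tcp_rot'][2],s['tcp_rot'][1])))
d=ctrl.get_image("wrist");im=cv2.resize(d['image'],None,fx=1.5,fy=1.5)[:,:,::-1];cv2.imwrite('pics/w2.png',im)
c=np.array([.5837,.1231,0]);
for r in(1,-1):print(proj(d,c+[r*.058*np.cos(np.radians(-22)),r*.058*np.sin(np.radians(-22)),.06])*1.5)
E
```

```text
time_s: 5.58
tcp_pos: [0.6037, -0.1207, 0.1952]
tcp_rot: [-0.0, 0.974, -0.227, -0.0]
contact_force: [1.6, -0.2, -0.6]
finger_gap: 0.176
grip_force: 58.4
time_s: 6.25
tcp_pos: [0.6375, 0.1033, 0.1942]
tcp_rot: [-0.0, 0.97, 0.244, -0.001]
contact_force: [0.1, -0.3, -1.4]
finger_gap: 0.177
grip_force: 58.4
time_s: 6.92
tcp_pos: [0.6376, 0.101, 0.1946]
tcp_rot: [-0.0, 0.858, 0.513, -0.0]
contact_force: [0.1, 0.2, -1.2]
finger_gap: 0.177
grip_force: 58.4
6.9167 [0.63762073 0.10097993 0.19461204] [-2.06833159e-04  8.58348474e-01  5.13066973e-01 -3.68531545e-04] [ 4.66166850e-01  1.62228583e-01  1.09489711e-01 -3.59608123e-04
 -1.51882258e+00  2.18215660e+00] 61.736678308702125
[[382.93327337 280.67576992]]
[[207.2287838  299.09267458]]
```

View pics/w2.png

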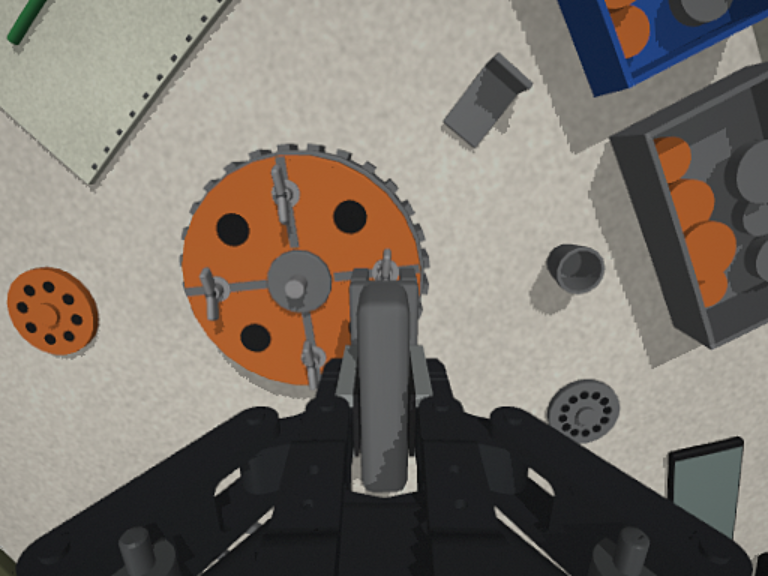

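The wrist view shows the fork at (385,285) just short of the loose nut near (386,268); the other loose nut is near (211,294). I check positions more closely in a crop.

```bash
python3 - <<'E'
import cv2
a=cv2.imread('pics/w2.png')[140:400,170:440]
cv2.imwrite('pics/crop2.png',cv2.resize(a,None,fx=2.2,fy=2.2,interpolation=cv2.INTER_CUBIC))
E
```

```text
(no output)
```

View pics/crop2.png

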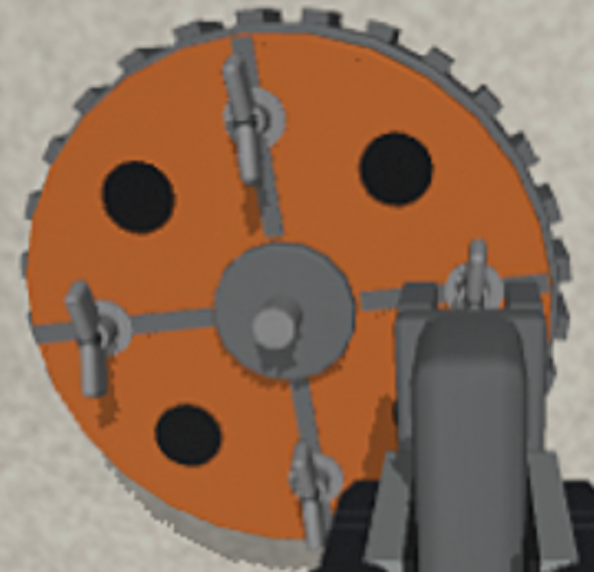

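```bash
python3 - <<'E'
from h import *
d=ctrl.get_image("wrist")
f=lambda x,y,z:ray(d,((170+x/2.2)/1.5-.4,(140+y/2.2)/1.5-.4),z)
for z in(.046,.05):
    n1,n2,t1,t2=f(474,290,z),f(105,328,z),f(258,117,z),f(318,478,z)
    print(z,n1,n2,t1,t2,'c',(n1+n2)/2,(t1+t2)/2,'d',np.linalg.norm(n1-n2),np.linalg.norm(t1-t2),ang(n1-n2),ang(t1-t2))
a,b=f(80,288,.064),f(92,366,.064);print('n2 wings',a,b,np.linalg.norm(a-b),ang(a-b),(a+b)/2)
a,b=f(235,62,.064),f(251,155,.064);print('t1 wings',a,b,np.linalg.norm(a-b),ang(a-b),(a+b)/2)
print('n1 tip',f(479,244,.064))
for x in(399,436,506,543):print(f(x,288,.085+.02))
E
```

```text
0.046 [0.63980107 0.10289105 0.046     ] [0.53271378 0.1465572  0.046     ] [0.60926985 0.1782753  0.046     ] [0.56480993 0.07088177 0.046     ] c [0.58625742 0.12472413 0.046     ] [0.58703989 0.12457853 0.046     ] d 0.11564783063192814 0.11623276198585532 -22.183781916699257 67.51090362796005
0.05 [0.64031396 0.10387107 0.05      ] [0.53481653 0.14688894 0.05      ] [0.61023602 0.17813614 0.05      ] [0.56643617 0.07233701 0.05      ] c [0.58756525 0.12538    0.05      ] [0.5883361  0.12523657 0.05      ] d 0.11393088453701535 0.1145071318058332 -22.183781916699267 67.51090362796
n2 wings [0.54272077 0.16145672 0.064     ] [0.53188369 0.14020688 0.064     ] 0.023853683010006024 62.97915253290107 [0.53730223 0.1508318  0.064     ]
t1 wings [0.61583826 0.19285787 0.064     ] [0.60650901 0.16988362 0.064     ] 0.024796197789828184 67.89918832316755 [0.61117363 0.18137075 0.064     ]
n1 tip [0.64965536 0.11841935 0.064     ]
[0.63187383 0.12622748 0.105     ]
[0.63963352 0.12205879 0.105     ]
[0.6543079 0.1141804 0.105    ]
[0.66206904 0.11001626 0.105     ]
```

Both views now agree: the features lie at cover level, so the gearbox centre is (0.5863, 0.1246). That puts the nuts at (0.640, 0.103) and (0.5325, 0.1463), wings near 60°. Correct the position and descend over the first nut.

```bash
python3 -m handwheel '[{"grip":0.1,"offset":[4,1.3,0],"angular":[0,0,0]},{"grip":0.1,"offset":[4,1.3,8],"angular":[0,0,0]},{"grip":0.1,"offset":[4,1.3,20],"angular":[0,0,0]},{"grip":0.1,"offset":[4,1.3,28],"angular":[0,0,0]},{"grip":0.1,"offset":[4,1.3,32],"angular":[0,0,0]},{"grip":0.1,"offset":[4,1.3,35],"angular":[0,0,0]},{"grip":0.1,"offset":[4,1.3,38],"angular":[0,0,0]},{"grip":0.1,"offset":[4,1.3,38],"angular":[0,0,0]}]'
python3 -m handwheel '[{"grip":0.1,"offset":[0,0,2],"angular":[0,0,0]},{"grip":0.1,"offset":[0,0,5],"angular":[0,0,0]},{"grip":0.1,"offset":[0,0,8],"angular":[0,0,0]},{"grip":0.1,"offset":[0,0,11],"angular":[0,0,0]},{"grip":0.1,"offset":[0,0,14],"angular":[0,0,0]},{"grip":0.1,"offset":[0,0,16],"angular":[0,0,0]},{"grip":0.1,"offset":[0,0,16],"angular":[0,0,0]},{"grip":0.1,"offset":[0,0,16],"angular":[0,0,0]}]'
python3 -c "
from h import *
cv2.imwrite('pics/w3.png',cv2.resize(ctrl.get_image('wrist')['image'][80:280,100:360],None,fx=2.5,fy=2.5)[:,:,::-1])"
```

```text
time_s: 7.68
tcp_pos: [0.6407, 0.1039, 0.1561]
tcp_rot: [-0.0, 0.858, 0.514, -0.0]
contact_force: [0.5, -0.7, -0.3]
finger_gap: 0.179
grip_force: 58.5
time_s: 8.35
tcp_pos: [0.6408, 0.1039, 0.1406]
tcp_rot: [-0.0, 0.858, 0.514, -0.0]
contact_force: [0.3, -0.6, -1.2]
finger_gap: 0.181
grip_force: 58.5
```

View pics/w3.png

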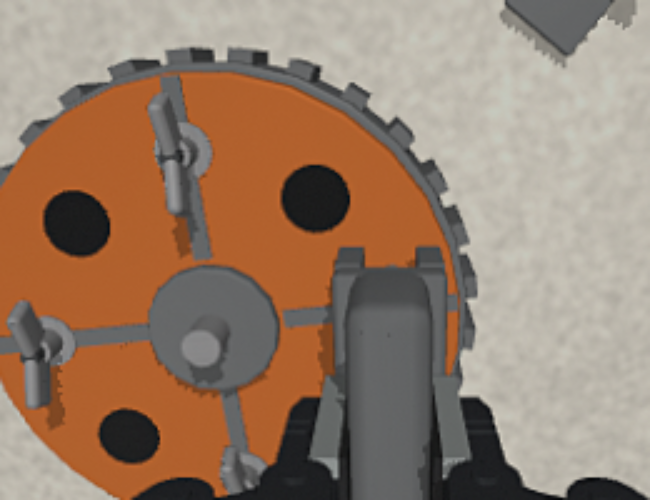

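Fork is over the nut: prong ends at (350,258) and (428,258), no contact force. Turn it half-way.

```bash
python3 -m handwheel '[{"grip":0.1,"offset":[0,0,0],"angular":[0,0,7]},{"grip":0.1,"offset":[0,0,0],"angular":[0,0,14]},{"grip":0.1,"offset":[0,0,0],"angular":[0,0,21]},{"grip":0.1,"offset":[0,0,0],"angular":[0,0,28]},{"grip":0.1,"offset":[0,0,0],"angular":[0,0,35]},{"grip":0.1,"offset":[0,0,0],"angular":[0,0,42]},{"grip":0.1,"offset":[0,0,0],"angular":[0,0,49]},{"grip":0.1,"offset":[0,0,0],"angular":[0,0,56]}]'
python3 -c "
from h import *
s=ctrl.sense();print(s['torque'])"
python3 -m handwheel '[{"grip":0.1,"offset":[0,0,0],"angular":[0,0,0]},{"grip":0.1,"offset":[0,0,0],"angular":[0,0,-3]},{"grip":0.1,"offset":[0,0,0],"angular":[0,0,-9]},{"grip":0.1,"offset":[0,0,0],"angular":[0,0,-14]},{"grip":0.1,"offset":[0,0,0],"angular":[0,0,-16]},{"grip":0.1,"offset":[0,0,-5],"angular":[0,0,-16]},{"grip":0.1,"offset":[0,0,-20],"angular":[0,0,-16]},{"grip":0.1,"offset":[0,0,-42],"angular":[0,0,-16]}]'
python3 -c "
from h import *
s=ctrl.sense();print(s['torque'],s['qpos'])"
```

```text
time_s: 9.07
tcp_pos: [0.6412, 0.1034, 0.1411]
tcp_rot: [0.0, 0.999, 0.048, 0.0]
contact_force: [1.5, -2.4, -1.1]
finger_gap: 0.179
grip_force: 58.4
[-0.8767991  -0.48944032  0.08929627]
time_s: 9.73
tcp_pos: [0.6399, 0.1039, 0.1813]
tcp_rot: [0.0, 0.982, 0.19, -0.002]
contact_force: [1.5, -0.1, -0.5]
finger_gap: 0.175
grip_force: 58.5
[ 0.07338722 -0.0295906  -0.05930776] [ 4.68324743e-01  1.74300041e-01  9.90045922e-02 -1.05067233e-03
 -1.49948768e+00  1.48471795e+00]
```

```bash
python3 -m handwheel '[{"grip":0.1,"offset":[-5,-5,0],"angular":[0,0,-4]},{"grip":0.1,"offset":[-19,-18,0],"angular":[0,0,-10]},{"grip":0.1,"offset":[-34,-32,0],"angular":[0,0,-17]},{"grip":0.1,"offset":[-49,-47,0],"angular":[0,0,-24]},{"grip":0.1,"offset":[-64,-61,0],"angular":[0,0,-31]},{"grip":0.1,"offset":[-76,-72,0],"angular":[0,0,-37]},{"grip":0.1,"offset":[-84,-80,0],"angular":[0,0,-40]},{"grip":0.1,"offset":[-84,-80,0],"angular":[0,0,-40]}]'
python3 - <<'E'
from h import *
cv2.imwrite('pics/w4.png',cv2.resize(ctrl.get_image('wrist')['image'][80:280,150:420],None,fx=2.5,fy=2.5)[:,:,::-1])
s=ctrl.sense();print(s['tcp_pos'],2*np.degrees(np.arctan2(s['tcp_rot'][2],s['tcp_rot'][1])))
E
```

```text
time_s: 10.4
tcp_pos: [0.532, 0.1479, 0.1841]
tcp_rot: [-0.0, 0.857, 0.516, 0.001]
contact_force: [0.7, 0.5, -0.8]
finger_gap: 0.179
grip_force: 58.6
[0.53281247 0.14754911 0.1839675 ] 61.917785358086704
```

View pics/w4.png

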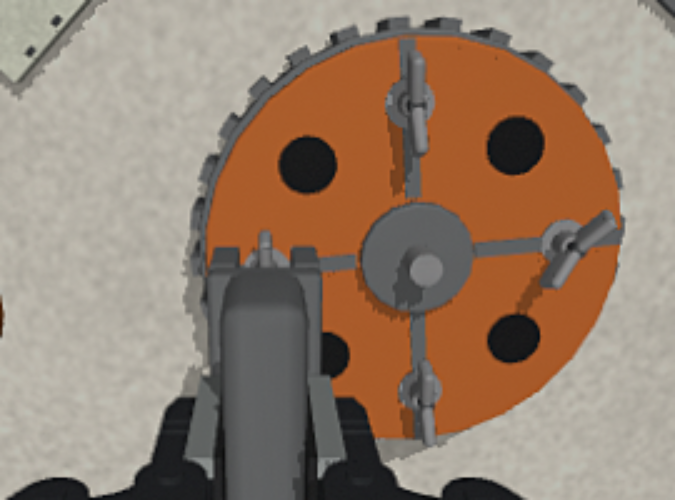

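The first nut, at (578,247), is about 45° off its rib. The second shows centred between the prongs at (265,245). Descend and turn it half-way.

```bash
python3 -m handwheel '[{"grip":0.1,"offset":[0,0,8],"angular":[0,0,0]},{"grip":0.1,"offset":[0,0,16],"angular":[0,0,0]},{"grip":0.1,"offset":[0,0,22],"angular":[0,0,0]},{"grip":0.1,"offset":[0,0,28],"angular":[0,0,0]},{"grip":0.1,"offset":[0,0,34],"angular":[0,0,0]},{"grip":0.1,"offset":[0,0,39],"angular":[0,0,0]},{"grip":0.1,"offset":[0,0,43],"angular":[0,0,0]},{"grip":0.1,"offset":[0,0,43],"angular":[0,0,0]}]'
python3 -m handwheel '[{"grip":0.1,"offset":[0,0,0],"angular":[0,0,7]},{"grip":0.1,"offset":[0,0,0],"angular":[0,0,14]},{"grip":0.1,"offset":[0,0,0],"angular":[0,0,21]},{"grip":0.1,"offset":[0,0,0],"angular":[0,0,28]},{"grip":0.1,"offset":[0,0,0],"angular":[0,0,35]},{"grip":0.1,"offset":[0,0,0],"angular":[0,0,42]},{"grip":0.1,"offset":[0,0,0],"angular":[0,0,49]},{"grip":0.1,"offset":[0,0,0],"angular":[0,0,56]}]'
python3 -c "
from h import *
s=ctrl.sense();print(s['torque'])"
python3 -m handwheel '[{"grip":0.1,"offset":[0,0,0],"angular":[0,0,0]},{"grip":0.1,"offset":[0,0,0],"angular":[0,0,-3]},{"grip":0.1,"offset":[0,0,0],"angular":[0,0,-9]},{"grip":0.1,"offset":[0,0,0],"angular":[0,0,-14]},{"grip":0.1,"offset":[0,0,0],"angular":[0,0,-16]},{"grip":0.1,"offset":[0,0,-5],"angular":[0,0,-16]},{"grip":0.1,"offset":[0,0,-20],"angular":[0,0,-16]},{"grip":0.1,"offset":[0,0,-43],"angular":[0,0,-16]}]'
python3 - <<'E'
from h import *
cv2.imwrite('pics/w5.png',cv2.resize(ctrl.get_image('wrist')['image'][60:300,100:420],None,fx=2.3,fy=2.3)[:,:,::-1])
s=ctrl.sense();print(s['tcp_pos'],2*np.degrees(np.arctan2(s['tcp_rot'][2],s['tcp_rot'][1])))
E
```

```text
time_s: 11.12
tcp_pos: [0.5328, 0.1467, 0.1385]
tcp_rot: [-0.0, 0.858, 0.514, -0.001]
contact_force: [0.2, 0.9, -1.6]
finger_gap: 0.183
grip_force: 58.6
time_s: 11.78
tcp_pos: [0.5329, 0.147, 0.14]
tcp_rot: [-0.0, 0.999, 0.048, -0.0]
contact_force: [-1.8, 0.7, -1.2]
finger_gap: 0.178
grip_force: 58.7
[-0.04112865  0.54737708  0.12241187]
time_s: 12.45
tcp_pos: [0.5323, 0.1466, 0.1815]
tcp_rot: [0.0, 0.982, 0.19, -0.002]
contact_force: [-0.3, 0.9, -0.3]
finger_gap: 0.18
grip_force: 58.6
[0.53465401 0.14695918 0.18879564] 21.900078559025467
```

View pics/w5.png

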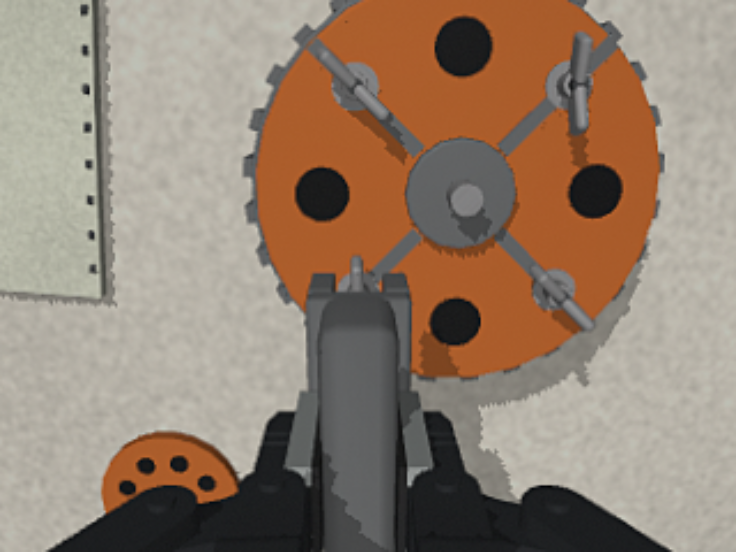

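Both nuts are about half-way: the first at (580,80), the second at (357,265), each parallel to the wrench. Now the second pass, first nut.

```bash
python3 -m handwheel '[{"grip":0.1,"offset":[6,6,0],"angular":[0,0,0]},{"grip":0.1,"offset":[20,19,0],"angular":[0,0,0]},{"grip":0.1,"offset":[36,34,0],"angular":[0,0,0]},{"grip":0.1,"offset":[52,50,0],"angular":[0,0,0]},{"grip":0.1,"offset":[68,65,0],"angular":[0,0,0]},{"grip":0.1,"offset":[79,76,0],"angular":[0,0,0]},{"grip":0.1,"offset":[84,80,0],"angular":[0,0,0]},{"grip":0.1,"offset":[84,80,0],"angular":[0,0,0]}]'
python3 -m handwheel '[{"grip":0.1,"offset":[0,0,0],"angular":[0,0,0]},{"grip":0.1,"offset":[0,0,10],"angular":[0,0,0]},{"grip":0.1,"offset":[0,0,20],"angular":[0,0,0]},{"grip":0.1,"offset":[0,0,28],"angular":[0,0,0]},{"grip":0.1,"offset":[0,0,34],"angular":[0,0,0]},{"grip":0.1,"offset":[0,0,39],"angular":[0,0,0]},{"grip":0.1,"offset":[0,0,43],"angular":[0,0,0]},{"grip":0.1,"offset":[0,0,43],"angular":[0,0,0]}]'
python3 -c "
from h import *
s=ctrl.sense();print(s['qpos'],s['tcp_pos'])"
```

```text
time_s: 13.17
tcp_pos: [0.6416, 0.1031, 0.1816]
tcp_rot: [0.0, 0.982, 0.189, -0.001]
contact_force: [-0.7, 0.0, -1.8]
finger_gap: 0.181
grip_force: 58.7
time_s: 13.83
tcp_pos: [0.6404, 0.1039, 0.1386]
tcp_rot: [0.0, 0.982, 0.189, -0.001]
contact_force: [-0.1, 0.3, -0.3]
finger_gap: 0.18
grip_force: 58.7
[ 4.68383124e-01  1.85617516e-01  3.36396165e-02 -3.89951272e-04
 -1.42036509e+00  1.48339619e+00] [0.64039067 0.10391787 0.13857699]
```

```bash
python3 -m handwheel '[{"grip":0.1,"offset":[0,0,0],"angular":[0,0,7]},{"grip":0.1,"offset":[0,0,0],"angular":[0,0,14]},{"grip":0.1,"offset":[0,0,0],"angular":[0,0,21]},{"grip":0.1,"offset":[0,0,0],"angular":[0,0,28]},{"grip":0.1,"offset":[0,0,0],"angular":[0,0,35]},{"grip":0.1,"offset":[0,0,0],"angular":[0,0,42]},{"grip":0.1,"offset":[0,0,0],"angular":[0,0,49]},{"grip":0.1,"offset":[0,0,0],"angular":[0,0,55]}]'
python3 -m handwheel '[{"grip":0.1,"offset":[0,0,0],"angular":[0,0,4]},{"grip":0.1,"offset":[0,0,0],"angular":[0,0,6]},{"grip":0.1,"offset":[0,0,0],"angular":[0,0,6]},{"grip":0.1,"offset":[0,0,0],"angular":[0,0,2]},{"grip":0.1,"offset":[0,0,0],"angular":[0,0,-4]},{"grip":0.1,"offset":[0,0,0],"angular":[0,0,-9]},{"grip":0.1,"offset":[0,0,0],"angular":[0,0,-10]},{"grip":0.1,"offset":[0,0,0],"angular":[0,0,-10]}]'
python3 -m handwheel '[{"grip":0.1,"offset":[0,0,-5],"angular":[0,0,0]},{"grip":0.1,"offset":[0,0,-15],"angular":[0,0,0]},{"grip":0.1,"offset":[0,0,-30],"angular":[0,0,0]},{"grip":0.1,"offset":[0,0,-40],"angular":[0,0,0]},{"grip":0.1,"offset":[0,0,-43],"angular":[0,0,0]},{"grip":0.1,"offset":[0,0,-43],"angular":[0,0,0]},{"grip":0.1,"offset":[0,0,-43],"angular":[0,0,0]},{"grip":0.1,"offset":[0,0,-43],"angular":[0,0,0]}]'
python3 -c "
from h import *
s=ctrl.sense();print(s['tcp_pos'],2*np.degrees(np.arctan2(s['tcp_rot'][2],s['tcp_rot'][1])))"
```

```text
time_s: 14.5
tcp_pos: [0.6411, 0.1026, 0.1403]
tcp_rot: [0.001, 0.957, -0.289, 0.0]
contact_force: [0.7, -4.2, -1.2]
finger_gap: 0.175
grip_force: 58.8
time_s: 15.17
tcp_pos: [0.641, 0.1042, 0.1401]
tcp_rot: [-0.0, 0.98, -0.201, 0.0]
contact_force: [-0.4, 0.4, -0.1]
finger_gap: 0.177
grip_force: 58.8
time_s: 15.83
tcp_pos: [0.6405, 0.1039, 0.1818]
tcp_rot: [0.0, 0.98, -0.201, -0.001]
contact_force: [-0.4, 0.4, -1.3]
finger_gap: 0.179
grip_force: 58.8
[0.640509   0.10393267 0.18176946] -23.196203996212226
```

```bash
python3 -m handwheel '[{"grip":0.1,"offset":[-6,0,0],"angular":[0,0,-5]},{"grip":0.1,"offset":[-24,0,0],"angular":[0,0,-12]},{"grip":0.1,"offset":[-46,1,0],"angular":[0,0,-19]},{"grip":0.1,"offset":[-68,1,0],"angular":[0,0,-26]},{"grip":0.1,"offset":[-90,2,0],"angular":[0,0,-33]},{"grip":0.1,"offset":[-108,2,0],"angular":[0,0,-40]},{"grip":0.1,"offset":[-116,2.5,0],"angular":[0,0,-45]},{"grip":0.1,"offset":[-116,2.5,0],"angular":[0,0,-45]}]'
python3 -m handwheel '[{"grip":0.1,"offset":[0,0,0],"angular":[0,0,0]},{"grip":0.1,"offset":[0,0,10],"angular":[0,0,0]},{"grip":0.1,"offset":[0,0,20],"angular":[0,0,0]},{"grip":0.1,"offset":[0,0,28],"angular":[0,0,0]},{"grip":0.1,"offset":[0,0,34],"angular":[0,0,0]},{"grip":0.1,"offset":[0,0,39],"angular":[0,0,0]},{"grip":0.1,"offset":[0,0,42],"angular":[0,0,0]},{"grip":0.1,"offset":[0,0,42],"angular":[0,0,0]}]'
```

```text
time_s: 16.5
tcp_pos: [0.5319, 0.1479, 0.1826]
tcp_rot: [-0.0, 0.981, 0.192, -0.0]
contact_force: [0.2, -0.4, -0.9]
finger_gap: 0.183
grip_force: 58.8
time_s: 17.17
tcp_pos: [0.533, 0.1471, 0.1398]
tcp_rot: [0.0, 0.982, 0.189, -0.001]
contact_force: [-0.0, -0.3, -1.3]
finger_gap: 0.173
grip_force: 58.8
```

```bash
python3 -m handwheel '[{"grip":0.1,"offset":[0,0,0],"angular":[0,0,7]},{"grip":0.1,"offset":[0,0,0],"angular":[0,0,14]},{"grip":0.1,"offset":[0,0,0],"angular":[0,0,21]},{"grip":0.1,"offset":[0,0,0],"angular":[0,0,28]},{"grip":0.1,"offset":[0,0,0],"angular":[0,0,35]},{"grip":0.1,"offset":[0,0,0],"angular":[0,0,42]},{"grip":0.1,"offset":[0,0,0],"angular":[0,0,49]},{"grip":0.1,"offset":[0,0,0],"angular":[0,0,55]}]'
python3 -m handwheel '[{"grip":0.1,"offset":[0,0,0],"angular":[0,0,4]},{"grip":0.1,"offset":[0,0,0],"angular":[0,0,6]},{"grip":0.1,"offset":[0,0,0],"angular":[0,0,6]},{"grip":0.1,"offset":[0,0,0],"angular":[0,0,2]},{"grip":0.1,"offset":[0,0,0],"angular":[0,0,-4]},{"grip":0.1,"offset":[0,0,0],"angular":[0,0,-9]},{"grip":0.1,"offset":[0,0,0],"angular":[0,0,-10]},{"grip":0.1,"offset":[0,0,0],"angular":[0,0,-10]}]'
python3 -m handwheel '[{"grip":0.1,"offset":[0,0,-5],"angular":[0,0,0]},{"grip":0.1,"offset":[0,0,-15],"angular":[0,0,0]},{"grip":0.1,"offset":[0,0,-30],"angular":[0,0,0]},{"grip":0.1,"offset":[0,0,-44],"angular":[0,0,0]},{"grip":0.1,"offset":[0,0,-52],"angular":[0,0,0]},{"grip":0.1,"offset":[0,0,-55],"angular":[0,0,0]},{"grip":0.1,"offset":[0,0,-55],"angular":[0,0,0]},{"grip":0.1,"offset":[0,0,-55],"angular":[0,0,0]}]'
python3 -c "
from h import *
s=ctrl.sense();print(s['tcp_pos'],2*np.degrees(np.arctan2(s['tcp_rot'][2],s['tcp_rot'][1])))"
```

```text
time_s: 17.83
tcp_pos: [0.5334, 0.1466, 0.1413]
tcp_rot: [0.001, 0.957, -0.289, 0.0]
contact_force: [-0.3, -2.4, -0.1]
finger_gap: 0.177
grip_force: 58.9
time_s: 18.5
tcp_pos: [0.5334, 0.1475, 0.1411]
tcp_rot: [-0.0, 0.98, -0.201, 0.0]
contact_force: [1.1, 0.1, -1.3]
finger_gap: 0.178
grip_force: 58.8
time_s: 19.17
tcp_pos: [0.5331, 0.1473, 0.1953]
tcp_rot: [-0.0, 0.98, -0.201, -0.0]
contact_force: [0.5, -0.8, -1.0]
finger_gap: 0.174
grip_force: 58.9
[0.53306354 0.14734239 0.19532249] -23.201782570077125
```

Both turned. Carry the wrench to the bare table at (0.56, -0.10) and lower it.

```bash
python3 -m handwheel '[{"grip":0.1,"offset":[10,17,0],"angular":[0,0,0]},{"grip":0.1,"offset":[28,50,0],"angular":[0,0,0]},{"grip":0.1,"offset":[46,83,0],"angular":[0,0,0]},{"grip":0.1,"offset":[65,116,0],"angular":[0,0,0]},{"grip":0.1,"offset":[83,149,0],"angular":[0,0,0]},{"grip":0.1,"offset":[101,181,0],"angular":[0,0,0]},{"grip":0.1,"offset":[115,205,0],"angular":[0,0,0]},{"grip":0.1,"offset":[122,217,0],"angular":[0,0,0]}]'
python3 -m handwheel '[{"grip":0.1,"offset":[0,0,5],"angular":[0,0,0]},{"grip":0.1,"offset":[0,0,22],"angular":[0,0,0]},{"grip":0.1,"offset":[0,0,42],"angular":[0,0,0]},{"grip":0.1,"offset":[0,0,62],"angular":[0,0,0]},{"grip":0.1,"offset":[0,0,78],"angular":[0,0,0]},{"grip":0.1,"offset":[0,0,90],"angular":[0,0,0]},{"grip":0.1,"offset":[0,0,96],"angular":[0,0,0]},{"grip":0.1,"offset":[0,0,98],"angular":[0,0,0]}]'
python3 -m handwheel '[{"grip":0.1,"offset":[0,0,0.5],"angular":[0,0,0]},{"grip":0.1,"offset":[0,0,1],"angular":[0,0,0]},{"grip":0.1,"offset":[0,0,2],"angular":[0,0,0]},{"grip":0.1,"offset":[0,0,3],"angular":[0,0,0]},{"grip":0.1,"offset":[0,0,4],"angular":[0,0,0]},{"grip":0.1,"offset":[0,0,5],"angular":[0,0,0]},{"grip":0.1,"offset":[0,0,5],"angular":[0,0,0]},{"grip":0.1,"offset":[0,0,5],"angular":[0,0,0]}]'
```

```text
time_s: 19.83
tcp_pos: [0.5594, -0.1033, 0.1945]
tcp_rot: [0.0, 0.979, -0.202, -0.001]
contact_force: [0.6, 1.0, -1.0]
finger_gap: 0.179
grip_force: 58.9
time_s: 20.5
tcp_pos: [0.5593, -0.0999, 0.0962]
tcp_rot: [0.0, 0.98, -0.201, -0.001]
contact_force: [0.0, -0.3, -1.6]
finger_gap: 0.174
grip_force: 58.9
time_s: 21.17
tcp_pos: [0.5599, -0.1002, 0.0928]
tcp_rot: [-0.0, 0.98, -0.201, -0.0]
contact_force: [0.6, 0.6, -1.3]
finger_gap: 0.178
grip_force: 58.9
```

```bash
python3 -m handwheel '[{"grip":0.1,"offset":[0,0,0.4],"angular":[0,0,0]},{"grip":0.1,"offset":[0,0,0.8],"angular":[0,0,0]},{"grip":0.1,"offset":[0,0,1.2],"angular":[0,0,0]},{"grip":0.1,"offset":[0,0,1.6],"angular":[0,0,0]},{"grip":0.1,"offset":[0,0,2],"angular":[0,0,0]},{"grip":0.1,"offset":[0,0,2],"angular":[0,0,0]},{"grip":0.1,"offset":[0,0,2],"angular":[0,0,0]},{"grip":0.1,"offset":[0,0,2],"angular":[0,0,0]}]'
```

```text
time_s: 21.83
tcp_pos: [0.5601, -0.1003, 0.0914]
tcp_rot: [0.0, 0.98, -0.201, 0.0]
contact_force: [-2.2, 1.4, 6.4]
finger_gap: 0.176
grip_force: 59.6
```

Contact with the table (+6.4 N). Open, rise clear and move back, then check.

```bash
python3 -m handwheel '[{"grip":0.3,"offset":[0,0,0],"angular":[0,0,0]},{"grip":0.5,"offset":[0,0,0],"angular":[0,0,0]},{"grip":0.6,"offset":[0,0,0],"angular":[0,0,0]},{"grip":0.6,"offset":[0,0,0],"angular":[0,0,0]},{"grip":0.6,"offset":[0,0,0],"angular":[0,0,0]},{"grip":0.6,"offset":[0,0,0],"angular":[0,0,0]},{"grip":0.6,"offset":[0,0,-5],"angular":[0,0,0]},{"grip":0.6,"offset":[0,0,-20],"angular":[0,0,0]}]'
python3 -m handwheel '[{"grip":0.6,"offset":[0,0,-25],"angular":[0,0,0]},{"grip":0.6,"offset":[0,0,-55],"angular":[0,0,0]},{"grip":0.6,"offset":[0,0,-90],"angular":[0,0,0]},{"grip":0.6,"offset":[0,0,-120],"angular":[0,0,0]},{"grip":0.6,"offset":[0,20,-130],"angular":[0,0,0]},{"grip":0.6,"offset":[0,55,-130],"angular":[0,0,0]},{"grip":0.6,"offset":[0,90,-130],"angular":[0,0,0]},{"grip":0.6,"offset":[0,125,-130],"angular":[0,0,0]}]'
python3 -m handwheel '[{"grip":0.6,"offset":[0,35,0],"angular":[0,0,0]},{"grip":0.6,"offset":[0,70,0],"angular":[0,0,0]},{"grip":0.6,"offset":[0,100,0],"angular":[0,0,0]},{"grip":0.6,"offset":[0,120,0],"angular":[0,0,0]},{"grip":0.6,"offset":[0,130,0],"angular":[0,0,0]},{"grip":0.6,"offset":[0,130,0],"angular":[0,0,0]},{"grip":0.6,"offset":[0,130,0],"angular":[0,0,0]},{"grip":0.6,"offset":[0,130,0],"angular":[0,0,0]}]'
python3 - <<'E'
from h import *
a=ctrl.get_image('top')['image'];b=ctrl.get_image('scene')['image']
k=lambda i,h:cv2.resize(i,(400,h),interpolation=cv2.INTER_CUBIC)
A=np.vstack([k(a[110:200,155:245],400),k(a[110:155,280:370],200)]);B=np.vstack([k(b[190:268,256:346],347),k(b[140:196,190:280],253)])
cv2.imwrite('pics/end.png',np.hstack([A,B])[:,:,::-1])
E
```

```text
time_s: 22.5
tcp_pos: [0.5587, -0.1001, 0.1087]
tcp_rot: [0.0, 0.98, -0.201, -0.002]
contact_force: [-0.4, -0.8, 0.1]
finger_gap: 0.6
grip_force: 0.0
time_s: 23.17
tcp_pos: [0.5102, -0.216, 0.2416]
tcp_rot: [-0.0, 0.98, -0.2, 0.001]
contact_force: [0.4, -0.5, -0.1]
finger_gap: 0.604
grip_force: 0.0
time_s: 23.83
tcp_pos: [0.46, -0.3339, 0.2409]
tcp_rot: [-0.0, 0.98, -0.201, 0.0]
contact_force: [-0.4, 0.3, -0.4]
finger_gap: 0.599
grip_force: 0.0
```

View pics/end.png

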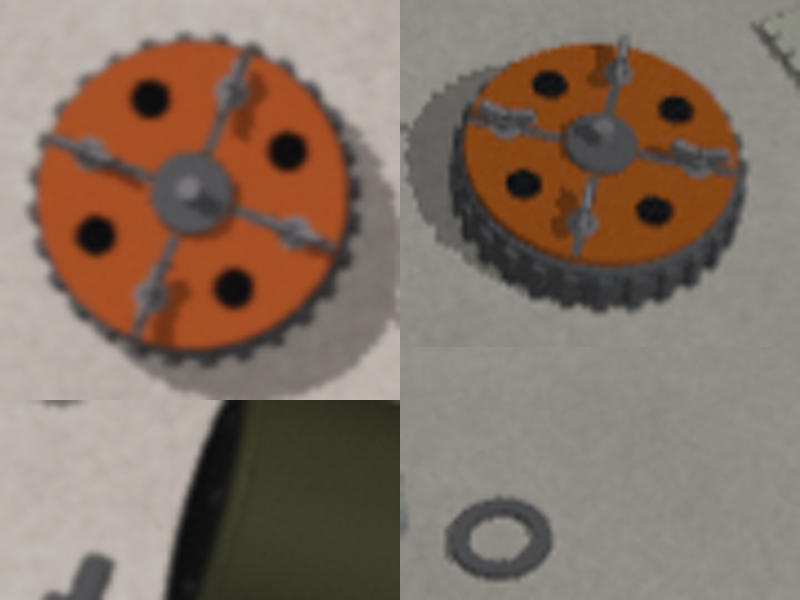

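All four nuts now lie along their ribs: the loose ones at (233,92) and (150,292) in the left crop. The crop caught only the top end of the wrench's bar at (95,575). I check that it is upright numerically against its predicted outline.

```bash
python3 - <<'E'
from h import *
p=np.radians(-23.2);u=np.array([np.cos(p),np.sin(p),0]);v=np.array([-u[1],u[0],0]);c=np.array([.5595,-.0999,0])
def box(l,w,z0,z1):return [c+a*l/2*u+b*w/2*v+[0,0,z] for a in(1,-1) for b in(1,-1) for z in(z0,z1)]
for n in('top','scene'):
    d=ctrl.get_image(n);m=np.zeros((384,512),np.uint8)
    for B in(box(70,16,74,100),box(16,16,30,80),box(40,32,0,32)):
        B=[c+(x-c) if 0 else x for x in B]
        P=np.array(B);P[:,:2]=c[:2]+(P[:,:2]-c[:2])/1000;P[:,2]/=1000
        cv2.fillConvexPoly(m,cv2.convexHull(proj(d,P).round().astype(np.int32)),1)
    x,y,w,h=cv2.boundingRect(m);g=d['image'].max(2).astype(int)
    ys=slice(y-4,y+h+4);xs=slice(x-4,x+w+4);print(n,x,y,w,h)
    for r,q in zip(g[ys,xs],m[ys,xs]):print(' '.join(('#' if a<75 else '+' if a<100 else '.')+('o' if b else ' ') for a,b in zip(r,q)))
E
```

```text
top 283 144 24 33
.  .  .  .  .  .  .  .  .  .  .  .  .  .  .  .  .  .  .  .  .  .  .  .  .  .  .  .  .  .  .  . 
.  .  .  .  .  .  .  .  .  .  .  .  .  .  .  .  .  .  .  .  .  .  .  .  .  .  .  .  .  .  .  . 
.  .  .  .  .  .  .  .  .  .  .  .  .  .  .  .  .  .  .  .  .  .  .  .  .  .  .  .  .  .  .  . 
.  .  .  .  .  .  .  .  .  .  .  .  .  .  .  .  .  .  .  .  .  .  .  .  .  .  .  .  .  .  .  . 
.  .  .  .  .  .  .  .  .  .  .  .  .  .  .  .  .  .  .  .  .o .o .  .  .  .  .  .  .  .  .  . 
.  .  .  .  .  .  .  .  .  .  .  .  .  .  .  .  .  .  .  .o .o .o +o .o .o .o .  .  .  .  .  . 
.  .  .  .  .  .  .  .  .  .  .  .  .  .  .  .  .  .  .  .o +o +o +o +o +o +o .o .o .  .  .  . 
.  .  .  .  .  .  .  .  .  .  .  .  .  .  .  .  .  .  .o .o +o +o +o +o +o +o .o .o .  .  .  . 
.  .  .  .  .  .  .  .  .  .  .  .  .  .  .  .  .  .  .o +o +o +o +o +o +o +o .o .  .  .  .  . 
.  .  .  .  .  .  .  .  .  .  .  .  .  .  .  .  .  .o .o +o +o +o +o +o #o +o .o .  .  .  .  . 
.  .  .  .  .  .  .  .  .  .  .  .  .  .  .  .  .  .o +o +o +o +o +o +o +o .o .  .  .  .  .  . 
.  .  .  .  .  .  .  .  . 
[... 6150 characters left out ...]
.  .  .  .  .  .o #o #o #o +o .o .o .o .o +o #o #o #o +o .  .  .  .  .  .  . 
.  .  .  .  .  .o .o .o +o .o .o .o .o .o #o #o #o #o .o .  .  .  .  .  .  . 
.  .  .  .  .  .  .  .  .o .o .o .o .o .o .o #o #o #o .o .  .  .  .  .  .  . 
.  .  .  .  .  .  .  .  .  .  .  .  .o .o .o .o .o .o .  .  .  .  .  .  .  . 
.  .  .  .  .  .  .  .  .  .  .  .  .  .  .  .  .o .o .  .  .  .  .  .  .  . 
.  .  .  .  .  .  .  .  .  .  .  .  .  .  .  .  .  .  .  .  .  .  .  .  .  . 
.  .  .  .  .  .  .  .  .  .  .  .  .  .  .  .  .  .  .  .  .  .  .  .  .  . 
.  .  .  .  .  .  .  .  .  .  .  .  .  .  .  .  .  .  .  .  .  .  .  .  .  . 
.  .  .  .  .  .  .  .  .  .  .  .  .  .  .  .  .  .  .  .  .  .  .  .  .  .
```

The wrench matches its upright outline in both views, so I hand the job in.

```bash
python3 -c "
from rig import ctrl
print(ctrl.job_done())"
```

```text
the job is handed in; nothing more can be done
None
```

I handed the job in at about 24 s of the 67 s allowed: both loose nuts were brought half-way and then home, wings in line with their ribs in the last pictures, and the wrench stands upright on bare table with the arm clear; no verdict came back.

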